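# Index the specimen carousel and set its brake

## Robot

A 7-joint arm with a two-finger parallel gripper is mounted at the origin on a cart in front of the work surface, level with it; the furniture and walls round the work are solid. World frame = base frame: x ahead of the robot, y to its left, z up, the work surface at z = 0. Lengths are in m, angles in rad, forces in N, time in s.
With the tool pointing down it reaches from about 0.4 to 0.875 m from the base axis. Payload 19.3 kg.
Tool frame: the origin (TCP) lies midway between the tips of the shut fingers; the grasp point (between the pads) lies 19 mm behind it; z points along the fingers, y is the line along which they close (so a half turn about z gives the same grasp; the last joint's range is limited). The gripper opens to 85 mm and grips with 20 to 120 N. Pads are 22 mm wide; open, the fingers measure 114 mm over their backs; the gripper's body (76 mm by 85 mm) begins 54 mm behind the grasp point. The pads swing forward as they close: fully open they stand 13 mm farther back than shut.
Start: joints at [-1.383, 0.521, -0.036, 1.599, 0.021, 1.021, -0.113], TCP at [0.159, 0.604, 0.2] pointing down, gripper open.
Joint ranges: [-2.91, 2.91], [-0.3, 2.13], [-1.5, 1.42], [0.17, 2.43], [-1.26, 4.41], [0.16, 1.93], [-2.52, 2.52]. Speed limits (rad/s): [1.89, 1.89, 2.39, 2.39, 3.01, 3.01, 3.01].

## Interface

Orientations are given as [roll, pitch, yaw] about the fixed x, y, z axes, in that order (R = Rz(yaw) Ry(pitch) Rx(roll)).
In Python, from workcell import bot gives the robot as it stands.
- The arm moves only by the tool move_arm, never from a script. Its argument "series" is a list of rows, each a list of 3 entries, a list of its own where there are three numbers: the shift along the tool's x, y, z in cm, then the turn, a rotation vector about the tool's x, y, z in rad, then the opening in per cent of the stroke, from 0 (shut) to 100 (fully open). A call has 1 to 20 rows; each row is the pose to reach, as a shift and turn from the pose commanded when the call began, along the tool's axes at that moment; what a row does not reach only later rows make up. A row lasts 1/12 s, in which the tool goes at most 41.7 mm and 7.16 degrees, less where a joint would pass 70% of its speed; a pose out of reach is approached as far as the arm can. A call with a gripper value outside its range is refused whole. The fingers move at their own pace and stop on an object; "squeeze" is the grip in N (left out, the last holds). Time passes only in rows, so rows that repeat a pose let the fingers close. It gives the time, the measured TCP pose, the force, the opening and the grip force at its end, in the units of the state.
- bot.observe(): the state, without advancing time (a new reading comes with each control period).
- bot.grab_frame(name): name is "scene" or "side" or "wrist"; returns (picture, depth): 480x640x3 uint8, red, green, blue; 480x640 float32, m along the optical axis (not along the pixel's ray), 0 where there is no reading.
- bot.camera_params(name): a dict with "fovy" (degrees; the focal length in pixels is half the picture's height over the tangent of half this angle, whatever the lens; pixels are square), "cx", "cy" (the principal point, pixels), "R" (3x3) and "t" (3): a world point X has camera coordinates R X + t; the wrist camera has in their place "tool_from_camera" (4x4, takes a point from camera to tool coordinates, whose origin is the TCP and whose axes are the flange's). Camera axes: x right, y down, z forward; pixel columns grow to the right and rows downward; lengths in m; the calibration is good to about 2 mm. A picture is of the moment at which its call begins: read the wrist's pose just before it. camera_params takes no time and is no camera call.
- bot.job_done(): hands the job in; it is judged then, once.
Trained networks look in the newest picture that a camera, given by its name, has taken for a name from the list of things; names that differ only in an ending like _2 or _b are one class to them, and where a whole thing is asked for, a point or a joint stands for the part that bears it (a point fixed in the world has none). Each returns a list of dicts, best first, with "conf" (0 to 1); they miss things now and then, are a little off and sometimes report something else, mostly with a low value. They report only what shows in the picture. A call takes as long as a camera call. They do not tell look-alikes from the thing itself.
- bot.find_in(camera, thing): "bbox" ([left, top, right, bottom] in pixels, round what is visible of it).
- bot.trace(camera, thing): "mask" (480x640 bool, what is visible of it) and "bbox" ([left, top, right, bottom] in pixels, round what is visible of it).
The state is a dict: "clock": time; "qpos": joint angles; "qd": joint speeds; "joint_efforts": joint torques, N m; "position": TCP position; "tool_rot": TCP orientation; "force": force on the tool from outside, world axes, zero at the start; "moment": the same for the moment, N m; "grip_width": finger opening in m; "finger_force": force on a finger pad.
Only numpy, scipy, OpenCV 4.12 (cv2) and the standard library are available. Lean on these libraries where they do the work, as an engineer would, in place of code of your own. Each camera call takes 0.05 s, during which the arm holds its last target. There are 200 camera calls.

## Task

Turn the specimen carousel by pushing on its spokes with a fingertip until the tray with the square test block stands right in front of the fixed pointer, and then push the brake lever outward, away from the carousel, fully to its end stop. Nothing is gripped or lifted: do not touch the three test blocks, do not turn the carousel any more once the brake lever has been moved, and leave everything else on the bench where it stands.

Things in the scene. Friction and masses are not known exactly. Their poses are not given: they have to be found in the camera images.
- stand: fixed grey stand of the carousel: round foot 156 mm across under the turning part. Origin at bench height (z = 0) on the vertical turning axis. Its +x axis points to the pointer: a small dark cone on a grey post (20 x 24 mm, 57 mm high, centred 162 mm from the axis). Its -y side carries the bracket of the brake lever, 12 mm high, reaching 190 mm from the axis. The stand's position and yaw vary
- pointer_tip (a point): tip of the fixed pointer cone, 133 mm from the turning axis along the stand's +x, 48 mm above the bench; it points at the axis
- station (a point): fixed spot on the line from axis to pointer, 85 mm from the axis: the middle of the square tray belongs over it
- hub (a point): point on the vertical turning axis, 49 mm up, inside the carousel's hub (64 mm across, its top cap 69 mm above the bench)
- square_tray (a point): middle of the floor of the square tray on the carousel: 85 mm from the axis, floor 44 mm above the bench, tray 60 x 60 mm outside, underside 40 mm and rim 50 mm above the bench, inside 54 mm wide. The two other trays are round, 60 mm across, with their middles at the same radius and height, 120 and 240 degrees round from it
- spoke_1 (a point): centre of the black ball (19 mm) at the end of the first spoke, 60 degrees anticlockwise (seen from above) from the square tray. The three spokes are plain level steel rods, 11 mm thick, axis 49 mm above the bench, reaching from the hub to a ball centre 127.5 mm from the axis (137 mm to its outermost point)
- spoke_2 (a point): the same for the second spoke, 180 degrees from the square tray. The spokes stand half-way between the trays; beneath them lie only the foot (within 78 mm of the axis), the bracket and the pointer's arm, all about 12 mm high
- spoke_3 (a point): the same for the third spoke, 300 degrees anticlockwise from the square tray
- carousel (a joint): turning angle of the carousel, rad, 0 wherever it stood at the start, growing anticlockwise from above; it turns freely both ways with a friction of 0.12 N m (about 1 N at a ball) and stays where it is left. It can be turned in several pushes. The tall tester to its left has a level bar at y = 0.13 to 0.2, 0.2 m up, so the side nearer the robot gives more room
- brake (a joint): brake lever angle, rad: 0 = released (as at the start, up to 0.1), 0.8 = on, at its end stop; it grows anticlockwise from above, as the ball swings outward, away from the carousel. Friction 0.08 N m (about 1 N at the ball), no spring: it stays where it is left. In this model the lever does not itself hold the carousel
- brake_pivot (a point): point on the vertical pivot axis of the brake lever, 51 mm above the bench, 170 mm from the turning axis along the stand's -y (hub of the lever 32 mm across, top 59 mm above the bench). A tall tester stands to its right, from about y = -0.37 on and beyond x = 0.45, so keep the wrist to the left there
- brake_ball (a point): centre of the black ball (20 mm) at the end of the brake lever, 78 mm from the pivot, 51 mm above the bench; the lever's rod is 11 mm thick. At joint 0 the lever points along the stand's -x, passing the carousel's side; at 0.8 it has swung 46 degrees away from the carousel
- block_square: loose square steel test block, 50 x 50 x 10 mm, lying in the square tray; origin at the centre of its underside, 44 mm above the bench. The two other blocks are round
- block_round_thick: loose round steel test block, 50 mm across, 15 mm thick, in a round tray, not to be touched; origin at the centre of its underside
- block_round_thin: loose round steel test block, 50 mm across, 10 mm thick, in the other round tray, not to be touched; origin at the centre of its underside
- bar_end: bystander: upright brown bar end, 32 mm across, 48 mm high, left of the carousel; origin at the centre of its underside
- loupe: bystander: black folding loupe 50 x 36 x 18 mm lying behind the brake's bracket; origin under its centre
- puck: bystander: black mounted specimen, 30 mm across, 16 mm high, at the front right; origin under its centre
- tape_roll: bystander: roll of tape 70 mm across, 18 mm high, at the front left; origin under its centre
- oil_bottle: bystander: oil bottle 48 mm across, 160 mm high, behind the carousel; origin under its centre
- tweezers: bystander: tweezers 124 mm long, lying at the far left of the bench; origin under their centre
Things that resemble listed ones, but are neither listed nor needed, are in the scene too. What is shaped like the block_square but turquoise is not meant.

How it is judged:
On the way, in this order (a step that is already met when the one before it is completed fails the run):
1. the tray with the square block stands in front of the pointer, at rest, with the brake still released (horizontal distance between square_tray and station below 0.01 m and velocity of joint carousel between -0.05 and 0.05 rad/s and value of joint brake below 0.25 rad), for 0.3 s.
2. the brake lever is on (value of joint brake above 0.72 rad), for 0.2 s.
At the end, for the whole second after the job is handed in: the middle of the square tray is within 10 mm (level) of the station in front of the pointer, the brake lever is past 0.72 of its 0.8 rad, the carousel is at rest and all three blocks lie flat in their trays, the square one within 8 mm of the middle of its tray (horizontal distance between square_tray and station below 0.01 m and value of joint brake above 0.72 rad and horizontal distance between block_square and square_tray below 0.008 m and angle between each of block_square, block_round_thick, block_round_thin's own z axis and vertical below 0.1 rad and height (world z) of each of block_square, block_round_thick, block_round_thin below 0.052 m and velocity of joint carousel between -0.05 and 0.05 rad/s); the robot touches nothing.
It fails at once if the carousel is turned while the brake lever is on or on its way (value of joint brake above 0.3 rad and (velocity of joint carousel above 0.2 rad/s or velocity of joint carousel below -0.2 rad/s)).
It fails at once if a test block is touched (contact force between any of the fingers, the arm and block_square above 0.5 N or contact force between any of the fingers, the arm and block_round_thick above 0.5 N or contact force between any of the fingers, the arm and block_round_thin above 0.5 N).
It fails at once if a test block is lifted out of its tray (height (world z) of any of block_square, block_round_thick, block_round_thin above 0.054 m).
It fails at once if a bystander is moved more than 20 mm (distance of any of bar_end, loupe, puck, tape_roll, oil_bottle, tweezers from where it was at the start of the episode above 0.02 m).
It also fails if it takes over 72 s, if anything falls off the work surface, if the arm or the gripper's body presses on something with over 40 N, if the wrist force passes 120 N, or if a joint passes its speed limit or range.

## Working session

There is one attempt and no reset: what is moved stays moved. The work goes in short steps, Python scripts to look and compute and a tool call to move; the robot and the scene stay as the last step left them, time stands still between calls to the robot, and variables do not carry over. Pictures are saved under pics/ and viewed, at most 10 in all, crops included, and the job is handed in when it is done.

Besides the shell and the picture viewer there is one more tool, called after "Call:" by a JSON object that holds its "name" and its "arguments", one argument or row to a line. move_arm: Moves the arm, as the interface text tells. Its arguments: {"type":"object","properties":{"series":{"type":"array"},"squeeze":{"type":"number"}},"required":["series"]}

```bash
mkdir -p pics; ls
cat > h.py <<'E'
import numpy as np, cv2
from workcell import bot
def save(n,im): cv2.imwrite('pics/'+n,cv2.cvtColor(np.ascontiguousarray(im),cv2.COLOR_RGB2BGR))
def cam(name):
    p=bot.camera_params(name); f=240/np.tan(np.radians(p['fovy'])/2); return p,f
def world(name,u,v,d):
    p,f=cam(name); c=np.stack([(u-p['cx'])/f*d,(v-p['cy'])/f*d,d],-1)
    return (c-np.array(p['t']))@np.array(p['R'])
def ray_z(name,u,v,z):
    a=world(name,u,v,1.0); p,_=cam(name); o=-np.array(p['R']).T@np.array(p['t'])
    return o+(a-o)*(z-o[2])/(a[2]-o[2])
def proj(name,X):
    p,f=cam(name); c=np.array(p['R'])@np.array(X)+np.array(p['t']); return f*c[0]/c[2]+p['cx'],f*c[1]/c[2]+p['cy']
E
python3 - <<'E'
from h import *
s=bot.observe(); print(s['clock'],s['position'],s['tool_rot'],s['force'])
for n in ('scene','side'):
    im,d=bot.grab_frame(n); save(n+'0.png',im); np.save(n+'0.npy',d)
    p,f=cam(n); print(n,f,-np.array(p['R']).T@np.array(p['t']))
    for t in ('square_tray','block_square','hub','spoke_1','brake_ball','brake_pivot','pointer_tip','stand','loupe','block_round_thin'):
        print(t,[(np.round(r['bbox']).tolist(),round(r['conf'],2)) for r in bot.find_in(n,t)])
E
```

```text
pics
0.0 [0.15929154 0.60398061 0.19910024] [-3.14044185e+00  7.28499647e-05  2.88372924e+00] [-0.64397592  0.03563345 -1.06262989]
scene 541.5023715809193 [-0.27040493 -0.46870222  0.94676425]
square_tray [([311.0, 238.0, 409.0, 304.0], 0.76), ([353.0, 156.0, 372.0, 210.0], 0.48)]
block_square [([444.0, 250.0, 470.0, 267.0], 0.8), ([388.0, 257.0, 415.0, 279.0], 0.54)]
hub [([314.0, 236.0, 418.0, 306.0], 0.88), ([388.0, 299.0, 427.0, 328.0], 0.62)]
spoke_1 [([314.0, 237.0, 413.0, 305.0], 0.57)]
brake_ball [([388.0, 301.0, 426.0, 325.0], 0.76)]
brake_pivot [([388.0, 295.0, 424.0, 326.0], 0.89)]
pointer_tip [([334.0, 229.0, 428.0, 328.0], 0.65)]
stand [([335.0, 226.0, 431.0, 326.0], 0.74)]
loupe [([434.0, 274.0, 453.0, 292.0], 0.87)]
block_round_thin [([329.0, 269.0, 348.0, 286.0], 0.62)]
side 595.4923248904673 [ 0.92479558 -0.70838301  1.33062142]
square_tray [([250.0, 251.0, 336.0, 342.0], 0.72)]
block_square [([276.0, 315.0, 297.0, 340.0], 0.87), ([316.0, 374.0, 342.0, 406.0], 0.77)]
hub []
spoke_1 [([249.0, 249.0, 338.0, 343.0], 0.95)]
brake_ball [([229.0, 328.0, 249.0, 350.0], 0.71)]
brake_pivot [([234.0, 333.0, 248.0, 348.0], 0.51)]
pointer_tip [([233.0, 276.0, 350.0, 356.0], 0.93)]
stand [([281.0, 360.0, 301.0, 383.0], 0.54)]
loupe [([281.0, 362.0, 300.0, 386.0], 0.63)]
block_round_thin [([249.0, 252.0, 337.0, 341.0], 0.74), ([318.0, 274.0, 338.0, 296.0], 0.71)]
```

Run:
```python
import cv2
a=cv2.imread('pics/scene0.png')[180:360,270:510]; cv2.imwrite('pics/sc.png',cv2.resize(a,None,fx=3.3,fy=3.3,interpolation=2))
a=cv2.imread('pics/side0.png')[220:420,200:400]; cv2.imwrite('pics/sd.png',cv2.resize(a,None,fx=3,fy=3,interpolation=2))
```

```text
(no output)
```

View pics/sc.png

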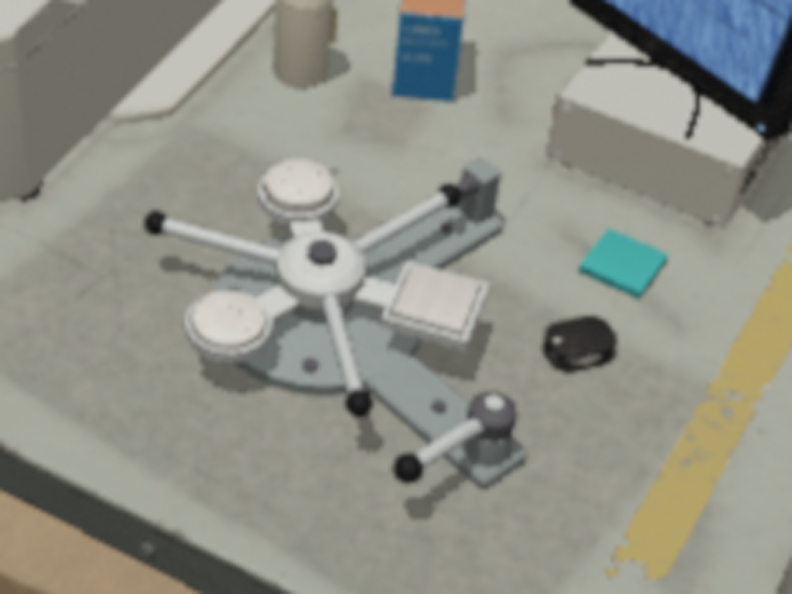

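View pics/sd.png

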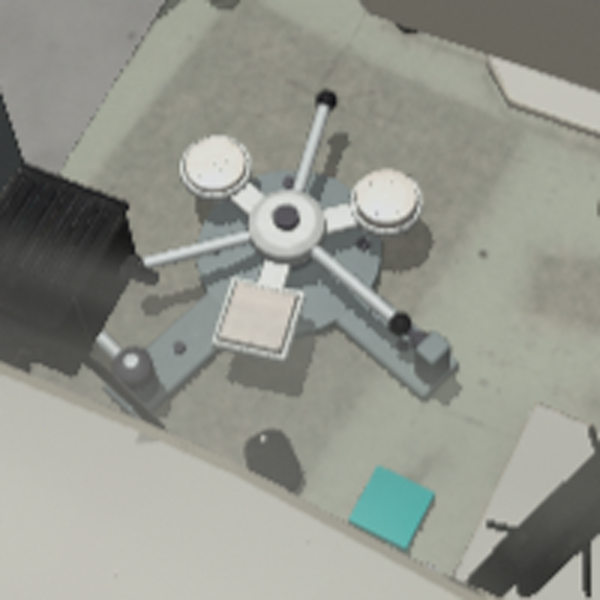

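The crops show the white square tray at scene px (402,271). The only look-alike is the turquoise plate at (457,259) on the bench, which I reject. In the scene view, spoke_1's ball (406,239) is at the pointer, spoke_3's ball (379,302) is next to the brake, and the brake ball is at (393,322). The close crop confirms the choice.

Run:
```python
from h import *
S=lambda u,v:(270+u/3.3,180+v/3.3); D=lambda u,v:(200+u/3,220+v/3)
pts={'scene':{'cap':(322,250,.074),'s1':(451,195,.049),'s2':(155,222,.049),'s3':(359,403,.049),'sq':(437,297,.054),'bb':(408,467,.051),'bp':(493,403,.065),'rt':(228,318,.055),'rl':(298,182,.055)},
'side':{'cap':(286,217,.074),'s1':(400,323,.049),'s2':(326,99,.049),'sq':(257,317,.054),'bp':(134,362,.065),'rt':(215,165,.055),'rl':(386,198,.055)}}
P={}
for n,q in pts.items():
    d=np.load(n+'0.npy')
    for k,(u,v,z) in q.items():
        u,v=(S if n=='scene' else D)(u,v); w=ray_z(n,u,v,z); dd=d[int(round(v)),int(round(u))]
        P[n,k]=w; print(n,k,np.round(w,4),np.round(world(n,u,v,dd),3))
for n in ('scene','side'):
    for b in ('s1','s2','s3','sq','rt','rl','bp'):
        if (n,b) in P:
            e=P[n,b]-P[n,'cap']; print(n,b,round(np.hypot(e[0],e[1]),4),round(np.degrees(np.arctan2(e[1],e[0])),1))
e=P['scene','bb']-P['scene','bp'];print(np.hypot(e[0],e[1]),np.degrees(np.arctan2(e[1],e[0])))
```

```text
scene cap [ 0.5529 -0.0838  0.074 ] [ 0.561 -0.08   0.065]
scene s1 [ 0.6793 -0.1266  0.049 ] [ 0.673 -0.129  0.055]
scene s2 [0.538  0.0454 0.049 ] [0.534 0.043 0.053]
scene s3 [ 0.461  -0.1623  0.049 ] [ 0.46  -0.163  0.051]
scene sq [ 0.5725 -0.1654  0.054 ] [ 0.57  -0.166  0.056]
scene bb [ 0.428  -0.2142  0.051 ] [ 0.424 -0.216  0.056]
scene bp [ 0.4938 -0.2416  0.065 ] [ 0.5   -0.24   0.058]
scene rt [ 0.4772 -0.0523  0.055 ] [ 0.482 -0.05   0.049]
scene rl [ 0.6259 -0.0256  0.055 ] [ 0.623 -0.027  0.058]
side cap [ 0.5636 -0.0828  0.074 ] [ 0.561 -0.079  0.066]
side s1 [ 0.6802 -0.1225  0.049 ] [ 0.682 -0.126  0.057]
side s2 [0.539  0.0486 0.049 ] [0.541 0.045 0.056]
side sq [ 0.575  -0.1641  0.054 ] [ 0.576 -0.165  0.057]
side bp [ 0.5071 -0.2406  0.065 ] [ 0.506 -0.24   0.063]
side rt [ 0.4825 -0.0513  0.055 ] [ 0.481 -0.05   0.052]
side rl [ 0.6265 -0.0249  0.055 ] [ 0.627 -0.027  0.059]
scene s1 0.1335 -18.7
scene s2 0.13 96.6
scene s3 0.1209 -139.5
scene sq 0.0839 -76.5
scene rt 0.082 157.4
scene rl 0.0934 38.6
scene bp 0.1685 -110.5
side s1 0.1231 -18.8
side s2 0.1337 100.6
side sq 0.0821 -82.0
side rt 0.087 158.8
side rl 0.0855 42.6
side bp 0.1676 -109.7
0.07134660859740875 157.42579902900002
```

Run:
```python
from h import *
W=[]
for n in('scene','side'):
    d=np.load(n+'0.npy'); v,u=np.mgrid[:480,:640]; w=world(n,u,v,d)[d>0]; W.append(w)
w=np.vstack(W)
m=np.zeros((14,16))
ys=np.arange(.8,-.6,-.1); xs=np.arange(0,.95,.06)
print('x      ',*['%4.2f'%x for x in xs])
for y in ys:
    print('%5.2f: '%y,*['%4.2f'%(w[k][:,2].max()) if (k:=(abs(w[:,0]-x)<.03)&(abs(w[:,1]-y)<.05)).sum()>3 else ' -- ' for x in xs])
```

```text
x       0.00 0.06 0.12 0.18 0.24 0.30 0.36 0.42 0.48 0.54 0.60 0.66 0.72 0.78 0.84 0.90
 0.80:  -0.77 -0.79 -0.79 -0.78 -0.79  --   --   --   --   --   --   --   --  -0.79  --   -- 
 0.70:  -0.78 -0.79 -0.79 0.32  --   --   --   --   --   --   --   --  -0.79 -0.78  --   -- 
 0.60:  -0.78  --  0.36 0.37  --   --   --   --   --   --   --  -0.79 -0.79 -0.79  --   -- 
 0.50:  -0.78  --  0.35 0.36  --   --  0.01 0.01 0.03 0.03 0.03 0.00 0.00 -0.79  --   -- 
 0.40:  -0.78  --   --   --   --   --  0.02 0.02 0.03 0.03 0.03 -0.79 -0.79  --   --   -- 
 0.30:  -0.78  --   --   --   --   --  0.03 0.21 0.45 0.61 0.61 0.62 0.54  --   --   -- 
 0.20:  0.57 0.74 0.74  --   --   --  0.06 0.09 0.45 0.61 0.61 0.71 0.76 0.77 0.79 0.80
 0.10:  0.69 0.72 0.70 0.01  --  -0.79 0.06 0.06 0.01 0.21 0.21 0.04 0.04 0.16 0.17 0.17
 0.00:  0.55 0.55 0.37 0.01  --  -0.79 0.01 0.05 0.06 0.06 0.07 0.07 0.01 0.10 0.10 0.10
-0.10:  0.39 0.40 0.02 0.01  --   --  0.01 0.05 0.06 0.08 0.08 0.06 0.06 0.01 0.10 0.25
-0.20:  0.01 0.01 0.01 0.00  --   --  0.01 0.06 0.07 0.06 0.06 0.03 0.02 0.08 0.25 0.25
-0.30:   --   --   --   --   --   --  0.02 0.01 0.06 0.49 0.49 0.03 0.02 0.14 0.25 0.25
-0.40:   --   --   --   --   --   --  0.01 0.19 0.56 0.56 0.57 0.56 0.56 0.55 0.53 0.51
-0.50:  -0.79  --   --   --   --  0.50 0.56 0.61 0.65 0.66 0.61 0.57 0.57 0.56 0.54 0.52
```

View pics/scene0.png

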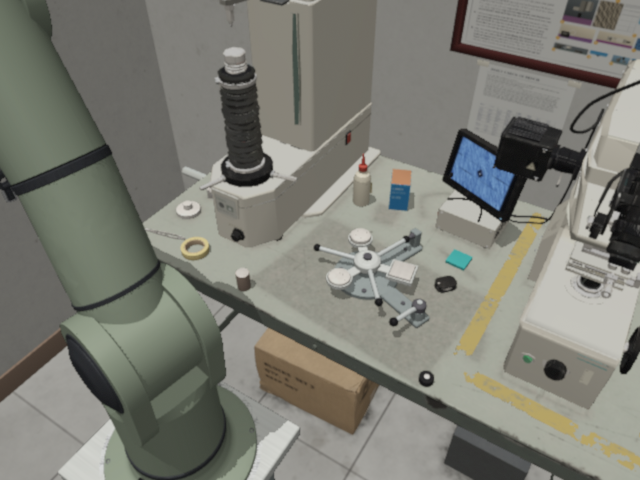

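The full view shows the press on the left at about (240,190) and the microscope tester on the right. The bar end is at (243,280), the loupe at (445,283) and the puck at (426,378). I'll swing round on a tight radius in front of the press.

Run:
```python
from h import *
W=[]
for n in('scene','side'):
    d=np.load(n+'0.npy'); v,u=np.mgrid[:480,:640]; w=world(n,u,v,d)[d>0]; W.append(w)
w=np.vstack(W); r=np.hypot(w[:,0],w[:,1]); a=np.degrees(np.arctan2(w[:,1],w[:,0]))
for a0 in range(-30,70,10):
    k=(abs(a-a0)<5)&(w[:,2]>.12)&(r>.4)&(w[:,2]<.6); print(a0,np.sort(r[k])[:6:5].round(3))
s=bot.observe(); 
from scipy.spatial.transform import Rotation as R
Rm=R.from_euler('xyz',s['tool_rot']).as_matrix(); p=s['position']; print(Rm.round(3))
for rr,az,z in [(.43,75,.25),(.43,60,.25),(.43,45,.25),(.43,30,.25),(.43,15,.25),(.43,0,.25),(.45,-10,.25),(.445,-13.5,.12)]:
    t=np.radians(az); q=np.array([rr*np.cos(t),rr*np.sin(t),z]); print(az,(100*Rm.T@(q-p)).round(1), round(np.radians(75.2-az),2))
```

```text
-30 [0.616 0.618]
-20 [0.867 0.868]
-10 [0.877 0.88 ]
0 [0.797 0.799]
10 [0.578 0.58 ]
20 [0.504 0.504]
30 [0.503 0.505]
40 [1.287 1.292]
50 [1.31  1.313]
60 [1.266 1.268]
[[-0.967  0.255 -0.   ]
 [ 0.255  0.967 -0.   ]
 [-0.    -0.    -1.   ]]
75 [ -0.2 -19.5  -5. ] 0.0
60 [-11.3 -21.   -5. ] 0.27
45 [-21.6 -25.3  -5. ] 0.53
30 [-30.5 -32.2  -5. ] 0.79
15 [-37.3 -41.1  -5. ] 1.05
0 [-41.6 -51.5  -5. ] 1.31
-10 [-44.8 -58.8  -5. ] 1.49
-13.5 [-44.5 -61.5   8. ] 1.55
```

Call:
{"name": "move_arm", "arguments": {
  "series": [
    [[0, -4, -2], [0, 0, 0], 0],
    [[0, -8, -4], [0, 0, 0], 0],
    [[0, -12, -5], [0, 0, 0], 0],
    [[0, -16, -5], [0, 0, 0], 0],
    [[-0.2, -19.5, -5], [0, 0, 0], 0],
    [[-4, -19.9, -5], [0, 0, 0.09], 0],
    [[-7.7, -20.3, -5], [0, 0, 0.18], 0],
    [[-11.3, -21, -5], [0, 0, 0.27], 0],
    [[-14.7, -22.2, -5], [0, 0, 0.36], 0],
    [[-18.2, -23.6, -5], [0, 0, 0.45], 0],
    [[-21.6, -25.3, -5], [0, 0, 0.53], 0],
    [[-24.7, -27.4, -5], [0, 0, 0.62], 0],
    [[-27.7, -29.7, -5], [0, 0, 0.71], 0],
    [[-30.5, -32.2, -5], [0, 0, 0.79], 0],
    [[-30.5, -32.2, -5], [0, 0, 0.79], 0],
    [[-30.5, -32.2, -5], [0, 0, 0.79], 0]
  ]
}}

```text
clock: 2.43
position: [0.373, 0.2138, 0.2499]
tool_rot: [3.141, 0.0, 2.09]
force: [-0.2, -0.4, 0.5]
grip_width: 0.0001
finger_force: 0.0
```

Call:
{"name": "move_arm", "arguments": {
  "series": [
    [[-3.7, -0.3, 0], [0, 0, 0.09], 0],
    [[-7.4, -0.8, 0], [0, 0, 0.18], 0],
    [[-11, -1.5, 0], [0, 0, 0.26], 0],
    [[-14.5, -2.8, 0], [0, 0, 0.35], 0],
    [[-18, -4.2, 0], [0, 0, 0.44], 0],
    [[-21.4, -5.7, 0], [0, 0, 0.52], 0],
    [[-24.5, -7.1, 0], [0, 0, 0.6], 0],
    [[-27.6, -8.5, 0], [0, 0, 0.68], 0],
    [[-30.6, -10, 0], [0, 0, 0.75], 0],
    [[-30.6, -10, 0], [0, 0, 0.75], 0],
    [[-30.6, -10, 0], [0, 0, 0.75], 0]
  ]
}}

```text
clock: 3.35
position: [0.4384, -0.1003, 0.2496]
tool_rot: [-3.142, 0.0, 1.343]
force: [0.1, 0.3, 0.1]
grip_width: -0.0002
finger_force: 0.0
```

```bash
cat >> h.py <<'E'
from scipy.spatial.transform import Rotation as Rot
def wrist_T():
    s=bot.observe(); T=np.eye(4); T[:3,:3]=Rot.from_euler('xyz',s['tool_rot']).as_matrix(); T[:3,3]=s['position']
    return T@np.array(bot.camera_params('wrist')['tool_from_camera']), s
def wray(T,u,v,z):
    p=bot.camera_params('wrist'); f=240/np.tan(np.radians(p['fovy'])/2)
    r=T[:3,:3]@np.array([(u-p['cx'])/f,(v-p['cy'])/f,1]); o=T[:3,3]; return o+r*(z-o[2])/r[2]
E
python3 - <<'E'
from h import *
T,s=wrist_T(); im,d=bot.grab_frame('wrist'); save('w1.png',im); np.save('w1T.npy',T); np.save('w1.npy',d); print(T.round(3),s['position'],s['tool_rot'])
E
```

```text
[[ 0.974 -0.218 -0.06   0.454]
 [-0.226 -0.94  -0.256 -0.035]
 [-0.001  0.263 -0.965  0.424]
 [ 0.     0.     0.     1.   ]] [ 0.43843715 -0.10027776  0.24963853] [-3.14151764e+00  1.92867847e-04  1.34262374e+00]
```

View pics/w1.png

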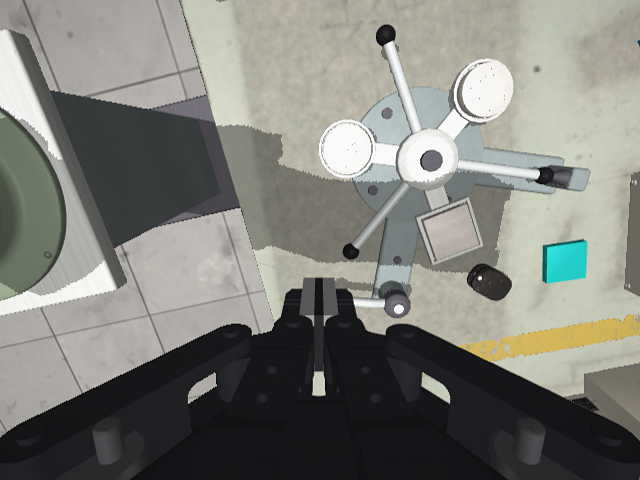

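The wrist view shows the carousel clearly: cap at (431,160), s1 ball (545,175), s2 (386,35), s3 (351,252), brake pivot (398,305) and pointer post (571,179). The fingertips are at (318,295).

```bash
cat >> h.py <<'E'
def fit(T,balls,piv,post):
    # balls: list of (u,v,offset deg relative to square tray); returns axis, square angle, stand yaw estimates
    from scipy.optimize import least_squares
    B=[(wray(T,u,v,.049)[:2],np.radians(o)) for u,v,o in balls]
    res=lambda x:np.concatenate([b-x[:2]-.1275*np.array([np.cos(x[2]+o),np.sin(x[2]+o)]) for b,o in B])
    s=least_squares(res,[.56,-.08,-1.4]); c=s.x[:2]
    out=[c.round(4),'sq deg',np.degrees(s.x[2]).round(2),'res mm',(1000*s.fun).round(1)]
    for n,q,off,z in (('piv',piv,90,.06),('post',post,0,.057)):
        if q is not None:
            e=wray(T,q[0],q[1],z)[:2]; out+=[n,e.round(4),'r',np.hypot(*(e-c)).round(4),'yaw',(np.degrees(np.arctan2(*(e-c)[::-1]))+off).round(2)]
    return out
E
python3 - <<'E'
from h import *
T=np.load('w1T.npy'); im=cv2.imread('pics/w1.png')
print(fit(T,[(545,175,60),(386,35,180),(351,252,300)],(398,305),(571,179)))
print('cap',wray(T,431,160,.072),'bb tip',wray(T,318,295,.25))
a=im[130:230,480:640]; cv2.imwrite('pics/p1.png',cv2.resize(a,None,fx=4.5,fy=4.5,interpolation=2))
E
```

```text
[array([ 0.5617, -0.0782]), 'sq deg', np.float64(-80.3), 'res mm', array([ 1. , -0. , -0. ,  0.6, -1. , -0.6]), 'piv', array([ 0.5021, -0.2314]), 'r', np.float64(0.1644), 'yaw', np.float64(-21.25), 'post', array([ 0.7037, -0.131 ]), 'r', np.float64(0.1515), 'yaw', np.float64(-20.39)]
cap [ 0.55883941 -0.07658647  0.072     ] bb tip [ 0.43544065 -0.11312283  0.25      ]
```

View pics/p1.png

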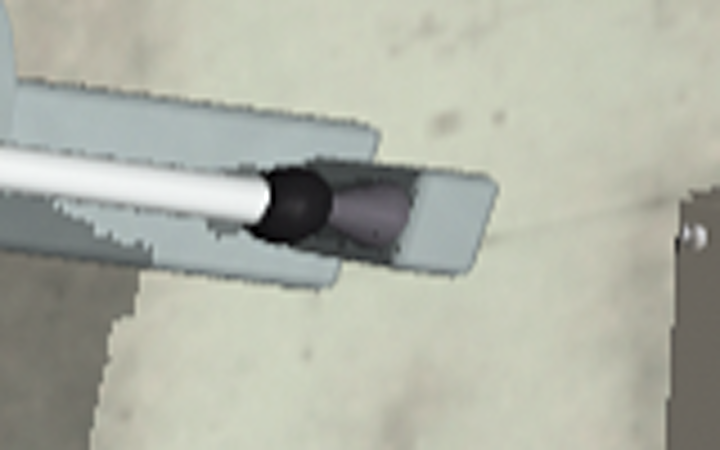

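Run:
```python
from h import *
c=np.array([.5617,-.0782]); ph=1.3426; ex=np.array([np.cos(ph),np.sin(ph)]); ey=np.array([np.sin(ph),-np.cos(ph)])
p0=np.array([.459,-.111])
for th in list(range(-145,-83,5))+[-84]:
    a=np.radians(th); u=np.array([np.cos(a),np.sin(a)]); t=np.array([-u[1],u[0]])
    o=.0055+.008*abs(t@ey)+.011*abs(t@ex); q=c+.1*u-o*t; d=q-p0
    print(th,q.round(3),(100*d@ex).round(1),(100*d@ey).round(1))
```

```text
-145 [ 0.469 -0.12 ] -0.7 1.2
-140 [ 0.473 -0.128] -1.4 1.8
-135 [ 0.478 -0.136] -2.0 2.4
-130 [ 0.484 -0.143] -2.6 3.2
-125 [ 0.49 -0.15] -3.1 3.9
-120 [ 0.498 -0.157] -3.6 4.8
-115 [ 0.505 -0.162] -3.9 5.7
-110 [ 0.514 -0.167] -4.2 6.6
-105 [ 0.522 -0.171] -4.4 7.5
-100 [ 0.53  -0.174] -4.5 8.4
-95 [ 0.538 -0.177] -4.6 9.2
-90 [ 0.546 -0.178] -4.6 10.0
-85 [ 0.554 -0.179] -4.5 10.8
-84 [ 0.556 -0.179] -4.5 11.0
```

Call:
{"name": "move_arm", "arguments": {
  "series": [
    [[-0.3, 1.2, 3], [0, 0, 0], 0],
    [[-0.6, 2.3, 7], [0, 0, 0], 0],
    [[-0.6, 2.3, 11], [0, 0, 0], 0],
    [[-0.6, 2.3, 15], [0, 0, 0], 0],
    [[-0.6, 2.3, 18], [0, 0, 0], 0],
    [[-0.6, 2.3, 20], [0, 0, 0], 0],
    [[-0.6, 2.3, 21.5], [0, 0, 0], 0],
    [[-0.6, 2.3, 21.5], [0, 0, 0], 0],
    [[-0.6, 2.3, 21.5], [0, 0, 0], 0]
  ]
}}

```text
clock: 4.15
position: [0.4593, -0.1096, 0.0346]
tool_rot: [-3.14, -0.0, 1.346]
force: [-0.2, -1.1, 1.2]
grip_width: -0.0001
finger_force: 0.0
```

Call:
{"name": "move_arm", "arguments": {
  "series": [
    [[-0.7, 1.2, 0], [0, 0, 0], 0],
    [[-1.4, 1.8, 0], [0, 0, 0], 0],
    [[-2.0, 2.4, 0], [0, 0, 0], 0],
    [[-2.6, 3.2, 0], [0, 0, 0], 0],
    [[-3.1, 3.9, 0], [0, 0, 0], 0],
    [[-3.6, 4.8, 0], [0, 0, 0], 0],
    [[-3.9, 5.7, 0], [0, 0, 0], 0],
    [[-4.2, 6.6, 0], [0, 0, 0], 0],
    [[-4.4, 7.5, 0], [0, 0, 0], 0],
    [[-4.5, 8.4, 0], [0, 0, 0], 0],
    [[-4.6, 9.2, 0], [0, 0, 0], 0],
    [[-4.6, 9.6, 0], [0, 0, 0], 0],
    [[-4.6, 10, 0], [0, 0, 0], 0],
    [[-4.6, 10.3, 0], [0, 0, 0], 0],
    [[-4.5, 10.6, 0], [0, 0, 0], 0],
    [[-4.5, 10.6, 0], [0, 0, 0], 0],
    [[-4.5, 10.6, 0], [0, 0, 0], 0]
  ]
}}

```text
clock: 5.57
position: [0.5525, -0.1784, 0.0347]
tool_rot: [-3.141, -0.0, 1.344]
force: [-0.3, -0.1, -0.3]
grip_width: 0.0
finger_force: 0.0
```

Run:
```python
from h import *
T,s=wrist_T(); im,d=bot.grab_frame('wrist'); save('w2.png',im); np.save('w2T.npy',T); 
im2,_=bot.grab_frame('scene'); save('s2.png',im2)
a=cv2.resize(im2[200:350,290:490],None,fx=2.0,fy=2.0); save('w2b.png',np.hstack([cv2.resize(im,None,fx=.6,fy=.6)[:288],cv2.resize(a,(384,288))])); print(s['position'],s['force'])
```

```text
[ 0.55252159 -0.17837455  0.03465802] [-0.26928418 -0.06323581 -0.26442181]
```

View pics/w2b.png

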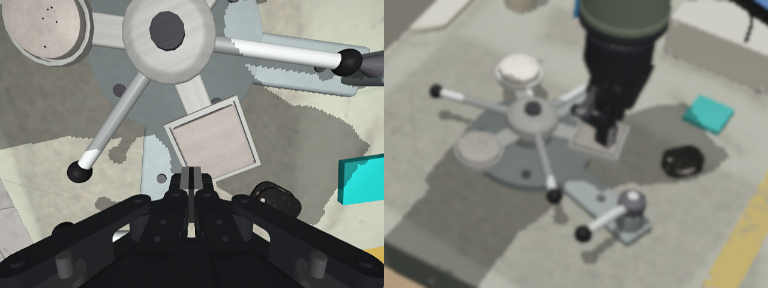

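The carousel hasn't turned, although the tool is reported at z=0.035 over the tray region. I need to understand why before moving again.

Run:
```python
from h import *
T,s=wrist_T(); im,d=bot.grab_frame('wrist'); save('w3.png',im); print(s['clock'],s['position'],s['qpos'],s['force'])
p=bot.camera_params('wrist'); f=240/np.tan(np.radians(p['fovy'])/2); print('f',f)
def wd(u,v):
    z=d[v,u]; c=np.array([(u-p['cx'])/f*z,(v-p['cy'])/f*z,z,1]); return (T@c)[:3].round(3)
for n,u,v in (('cap',279,50),('s1ball',580,100),('leftball',133,285),('tray',350,230),('trayrim',385,165),('bench',150,400),('turq',600,300),('tipL',310,285),('tipR',325,285),('tip2',310,300)): print(n,wd(u,v),d[v,u])
print(fit(T,[(580,103,60),(133,285,300)],None,None))
w=cv2.imread('pics/w3.png')[120:400,180:480]; cv2.imwrite('pics/w3c.png',cv2.resize(w,None,fx=2,fy=2))
```

```text
5.6667 [ 0.55232499 -0.17845555  0.03471014] [-0.08524311  0.72748105  0.43269505  1.85632273 -0.47166751  0.66084341
  0.40280038] [ 0.28305932  0.15438449 -0.14436214]
f 346.09925047172834
cap [ 0.561 -0.078  0.07 ] 0.12590864
s1ball [ 0.675 -0.121  0.058] 0.14124611
leftball [ 0.467 -0.157  0.056] 0.16479835
tray [ 0.573 -0.155  0.052] 0.16136695
trayrim [ 0.595 -0.13   0.049] 0.15638074
bench [ 0.517 -0.16   0.142] 0.079313874
turq [ 0.718 -0.246  0.01 ] 0.21672264
tipL [ 0.552 -0.167  0.079] 0.1398277
tipR [ 0.558 -0.168  0.079] 0.13991764
tip2 [ 0.552 -0.166  0.093] 0.12591869
[array([ 0.5615, -0.0779]), 'sq deg', np.float64(-80.57), 'res mm', array([ 0.8,  0.1, -0.8, -0.1])]
```

View pics/w3c.png

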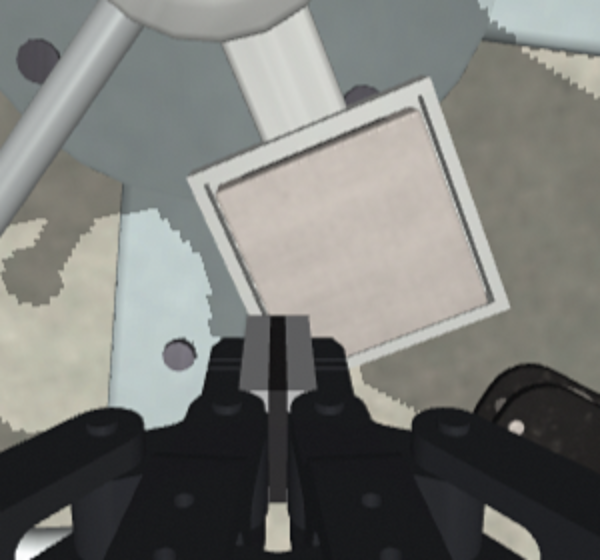

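Run:
```python
from h import *
p=bot.camera_params('wrist'); f=240/np.tan(np.radians(p['fovy'])/2); M=np.array(p['tool_from_camera']); I=np.linalg.inv(M); print(M.round(4))
for x in (0,.011):
  for z in (0,-.02,-.04,-.06):
    c=I@[x,0,z,1]; print(x,z,(f*c[0]/c[2]+p['cx']).round(1),(f*c[1]/c[2]+p['cy']).round(1),c[2].round(3))
d=np.load('w1.npy'); im=cv2.imread('pics/w1.png')
for v in range(270,400,8):
    u=312; z=d[v,u]; print(v,z.round(4),(M@[(u-p['cx'])/f*z,(v-p['cy'])/f*z,z,1])[:3].round(4),im[v,u])
```

```text
[[-2.000e-04 -9.648e-01 -2.629e-01  6.700e-02]
 [ 1.000e+00 -0.000e+00 -7.000e-04  3.000e-04]
 [ 6.000e-04 -2.629e-01  9.648e-01 -1.742e-01]
 [ 0.000e+00  0.000e+00  0.000e+00  1.000e+00]]
0 0 318.0 272.1 0.186
0 -0.02 317.9 287.1 0.166
0 -0.04 317.8 306.0 0.147
0 -0.06 317.7 330.7 0.128
0.011 0 318.0 252.5 0.183
0.011 -0.02 317.9 265.5 0.164
0.011 -0.04 317.8 282.0 0.144
0.011 -0.06 317.7 303.5 0.125
270 0.4527 [-0.0937 -0.0084  0.2513] [166 182 181]
278 0.1459 [ 0.0119 -0.0025 -0.038 ] [90 90 90]
286 0.1388 [ 0.0115 -0.0023 -0.0454] [89 87 87]
294 0.1303 [ 0.012  -0.0022 -0.0541] [89 88 88]
302 0.1243 [ 0.0118 -0.002  -0.0604] [90 88 89]
310 0.1204 [ 0.0108 -0.002  -0.0647] [90 89 88]
318 0.117 [ 0.0098 -0.0019 -0.0685] [169 169 169]
326 0.1085 [ 0.0115 -0.0017 -0.0769] [26 25 23]
334 0.1078 [ 0.0095 -0.0017 -0.0782] [24 22 22]
342 0.1089 [ 0.0065 -0.0018 -0.0778] [31 28 27]
350 0.1097 [ 0.0036 -0.0018 -0.0778] [31 28 26]
358 0.1099 [ 0.001  -0.0018 -0.0783] [29 27 25]
366 0.1111 [-0.0022 -0.0018 -0.0779] [29 26 26]
374 0.1118 [-0.0051 -0.0018 -0.078 ] [26 22 21]
382 0.113 [-0.0084 -0.0018 -0.0776] [54 59 57]
390 0.1122 [-0.0104 -0.0018 -0.079 ] [69 75 73]
398 0.0803 [ 0.0099 -0.0012 -0.1066] [24 23 21]
```

The depth shows the real fingertips end about 37 mm behind the reported TCP, so the finger passed over the spoke without touching anything. I'll go back and lower the tool so that the tip is really at about z=0.04, which is TCP z≈0.003.

Call:
{"name": "move_arm", "arguments": {
  "series": [
    [[0, 0, -3], [0, 0, 0], 0],
    [[1, -3, -3], [0, 0, 0], 0],
    [[2, -6, -3], [0, 0, 0], 0],
    [[3.5, -9, -3], [0, 0, 0], 0],
    [[4.5, -10.7, -2], [0, 0, 0], 0],
    [[4.5, -10.7, 0], [0, 0, 0], 0],
    [[4.5, -10.7, 2], [0, 0, 0], 0],
    [[4.5, -10.7, 3.2], [0, 0, 0], 0],
    [[4.5, -10.7, 3.2], [0, 0, 0], 0],
    [[4.5, -10.7, 3.2], [0, 0, 0], 0]
  ]
}}

```text
clock: 6.55
position: [0.4581, -0.1109, 0.0027]
tool_rot: [-3.141, 0.0, 1.343]
force: [-0.3, -0.2, 0.6]
grip_width: -0.0001
finger_force: 0.0
```

Now the same push path, stopping a little early at about −88°.

Call:
{"name": "move_arm", "arguments": {
  "series": [
    [[-0.7, 1.2, 0], [0, 0, 0], 0],
    [[-1.4, 1.8, 0], [0, 0, 0], 0],
    [[-2.0, 2.4, 0], [0, 0, 0], 0],
    [[-2.6, 3.2, 0], [0, 0, 0], 0],
    [[-3.1, 3.9, 0], [0, 0, 0], 0],
    [[-3.6, 4.8, 0], [0, 0, 0], 0],
    [[-3.9, 5.7, 0], [0, 0, 0], 0],
    [[-4.2, 6.6, 0], [0, 0, 0], 0],
    [[-4.4, 7.5, 0], [0, 0, 0], 0],
    [[-4.5, 8.4, 0], [0, 0, 0], 0],
    [[-4.6, 9.2, 0], [0, 0, 0], 0],
    [[-4.6, 9.6, 0], [0, 0, 0], 0],
    [[-4.6, 10, 0], [0, 0, 0], 0],
    [[-4.6, 10.3, 0], [0, 0, 0], 0],
    [[-4.6, 10.3, 0], [0, 0, 0], 0],
    [[-4.6, 10.3, 0], [0, 0, 0], 0]
  ]
}}

```text
clock: 7.88
position: [0.5485, -0.1787, 0.0027]
tool_rot: [3.141, 0.0, 1.344]
force: [-0.3, -0.3, -0.3]
grip_width: -0.0002
finger_force: 0.0
```

Run:
```python
from h import *
T,s=wrist_T(); im,d=bot.grab_frame('wrist'); save('w4.png',im); np.save('w4T.npy',T); print(s['position'])
```

```text
[ 0.54851116 -0.17866115  0.00272452]
```

View pics/w4.png

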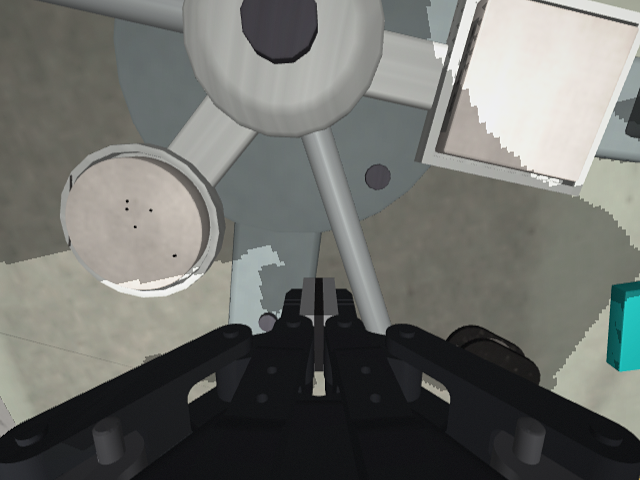

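The carousel turned: the square tray is at upper right (545,90), near the pointer, and the finger rests beside the spoke at (320,290). I'll back off, rise, and measure from above.

Call:
{"name": "move_arm", "arguments": {
  "series": [
    [[0, -1, 0], [0, 0, 0], 0],
    [[0, -2, 0], [0, 0, 0], 0],
    [[0, -2, -4], [0, 0, 0], 0],
    [[0, -3, -8], [0, 0, 0], 0],
    [[0, -6, -12], [0, 0, 0], 0],
    [[0, -8, -16], [0, 0, 0], 0],
    [[0, -10, -20], [0, 0, 0], 0],
    [[0, -11, -24], [0, 0, 0], 0],
    [[0, -11, -24], [0, 0, 0], 0],
    [[0, -11, -24], [0, 0, 0], 0]
  ]
}}

```text
clock: 8.77
position: [0.4417, -0.154, 0.246]
tool_rot: [3.136, -0.002, 1.344]
force: [0.7, -0.2, -0.3]
grip_width: 0.0003
finger_force: 0.0
```

Run:
```python
from h import *
T,s=wrist_T(); im,d=bot.grab_frame('wrist'); save('w5.png',im); np.save('w5T.npy',T); print(s['position'])
```

```text
[ 0.44172449 -0.15396077  0.24599434]
```

View pics/w5.png

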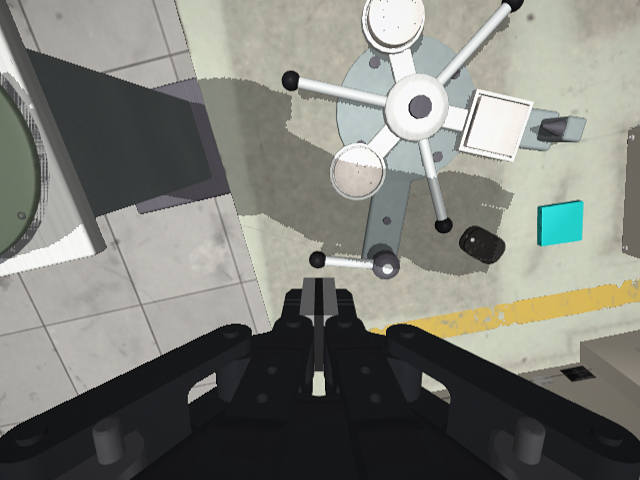

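It shows the square tray at (497,124) just short of the pointer tip (540,126). The s2 ball is at (291,81), the s3 ball at (444,226), the brake ball at (318,260) and the pivot at (386,265).

Run:
```python
from h import *
T=np.load('w5T.npy'); print(fit(T,[(291,81,180),(444,226,300)],(386,264),(573,129)))
c=np.array([.5616,-.078])
for n,u,v,z in(('tip',541,126,.048),('tray',498,125,.052),('piv',386,264,.059),('bb',318,260,.051)):
    w=wray(T,u,v,z); e=w[:2]-c; print(n,w.round(4),np.hypot(*e).round(4),np.degrees(np.arctan2(e[1],e[0])).round(2))
```

```text
[array([ 0.561 , -0.0788]), 'sq deg', np.float64(-24.72), 'res mm', array([-0.3,  0.5,  0.3, -0.5]), 'piv', array([ 0.5015, -0.2311]), 'r', np.float64(0.1635), 'yaw', np.float64(-21.35), 'post', array([ 0.7106, -0.1333]), 'r', np.float64(0.1592), 'yaw', np.float64(-20.04)]
tip [ 0.6849 -0.124   0.048 ] 0.1316 -20.47
tray [ 0.6398 -0.1128  0.052 ] 0.0855 -23.99
piv [ 0.5016 -0.2315  0.059 ] 0.1648 -111.34
bb [ 0.4289 -0.2126  0.051 ] 0.189 -134.61
```

The square tray is at about −24.4° and the pointer at −20.5°, so it is 6 mm short. A small extra nudge of about 6.5 mm will centre it.

Call:
{"name": "move_arm", "arguments": {
  "series": [
    [[0, 3, 4], [0, 0, 0], 0],
    [[0, 6, 8], [0, 0, 0], 0],
    [[0, 8, 12], [0, 0, 0], 0],
    [[0, 9, 16], [0, 0, 0], 0],
    [[0, 9, 20], [0, 0, 0], 0],
    [[0, 9, 23], [0, 0, 0], 0],
    [[0, 9, 24], [0, 0, 0], 0],
    [[0, 9, 24], [0, 0, 0], 0],
    [[0, 10, 24], [0, 0, 0], 0],
    [[0, 10.8, 24], [0, 0, 0], 0],
    [[0.1, 11.2, 24], [0, 0, 0], 0],
    [[0.2, 11.4, 24], [0, 0, 0], 0],
    [[0.2, 11.6, 24], [0, 0, 0], 0],
    [[0.2, 11.6, 24], [0, 0, 0], 0],
    [[0.2, 11.6, 24], [0, 0, 0], 0]
  ]
}}

```text
clock: 10.07
position: [0.5548, -0.1779, 0.003]
tool_rot: [3.141, -0.0, 1.344]
force: [-0.1, 0.1, -0.7]
grip_width: 0.0001
finger_force: 0.0
```

Call:
{"name": "move_arm", "arguments": {
  "series": [
    [[0, -1, 0], [0, 0, 0], 0],
    [[0, -2, 0], [0, 0, 0], 0],
    [[0, -2, -4], [0, 0, 0], 0],
    [[0, -3, -8], [0, 0, 0], 0],
    [[0, -6, -12], [0, 0, 0], 0],
    [[0, -8, -16], [0, 0, 0], 0],
    [[0, -10, -20], [0, 0, 0], 0],
    [[-0.2, -11.6, -24], [0, 0, 0], 0],
    [[-0.2, -11.6, -24], [0, 0, 0], 0],
    [[-0.2, -11.6, -24], [0, 0, 0], 0],
    [[-0.2, -11.6, -24], [0, 0, 0], 0]
  ]
}}

```text
clock: 10.98
position: [0.4415, -0.1534, 0.2435]
tool_rot: [3.139, -0.002, 1.344]
force: [-0.8, 0.0, -0.5]
grip_width: 0.0001
finger_force: 0.0
```

Run:
```python
from h import *
T,s=wrist_T(); im,d=bot.grab_frame('wrist'); save('w6.png',im); np.save('w6T.npy',T); print(s['position'])
g=cv2.cvtColor(im,cv2.COLOR_RGB2GRAY)
def ball(u,v,r=14):
    a=g[v-r:v+r,u-r:u+r]<45; n,l,st,c=cv2.connectedComponentsWithStats(a.astype('uint8')); k=1+np.argmax(st[1:,4]); return (c[k]+[u-r,v-r]).round(1),st[k,4]
for q in((291,78),(452,222),(318,260)): print(ball(*q))
```

```text
[ 0.44151099 -0.15343771  0.24349051]
(array([289.6,  85.7]), np.int32(157))
(array([452.2, 224.2]), np.int32(198))
(array([317.7, 260.2]), np.int32(194))
```

Run:
```python
from h import *
T=np.load('w6T.npy'); print(fit(T,[(289.6,86.5,180),(452.2,224.2,300)],None,None)); print(wray(T,317.7,260.2,.051),wray(T,289.6,86.5,.049))
piv=np.array([.502,-.2372]); p0=np.array([.4415,-.1534]); ph=1.3435; ex=np.array([np.cos(ph),np.sin(ph)]); ey=np.array([np.sin(ph),-np.cos(ph)])
d=np.array([.436,-.181])-p0; print('start',(100*d@ex).round(2),(100*d@ey).round(2))
s0=np.array([.436,-.181])
for f in (-.1,0,.1,.2,.3,.4,.5,.6,.7,.75,.8,.85):
    a=np.radians(159.5)+f; u=np.array([np.cos(a),np.sin(a)]); t=np.array([-u[1],u[0]])
    o=.010+.007*abs(t@ey)+.0115*abs(t@ex); q=piv+.072*u-o*t; d=q-s0; print(f,q.round(3),(100*d@ex).round(2),(100*d@ey).round(2))
```

```text
[array([ 0.5609, -0.0775]), 'sq deg', np.float64(-21.59), 'res mm', array([-0.9,  1.1,  0.9, -1.1])]
[ 0.42786192 -0.21138874  0.051     ] [ 0.44141862 -0.02944298  0.049     ]
start -2.81 0.09
-0.1 [ 0.447 -0.185] -0.12 1.21
0 [ 0.442 -0.191] -0.84 0.85
0.1 [ 0.438 -0.198] -1.6 0.57
0.2 [ 0.434 -0.204] -2.3 0.36
0.3 [ 0.431 -0.211] -2.98 0.22
0.4 [ 0.429 -0.217] -3.69 0.15
0.5 [ 0.427 -0.224] -4.42 0.14
0.6 [ 0.426 -0.232] -5.16 0.22
0.7 [ 0.426 -0.239] -5.89 0.37
0.75 [ 0.427 -0.243] -6.26 0.47
0.8 [ 0.427 -0.247] -6.62 0.6
0.85 [ 0.428 -0.251] -6.98 0.75
```

The square tray is at about −21.4° against −20.5°, so it is within 2 mm. Next is the brake: I'll descend between the carousel and the lever ball.

Call:
{"name": "move_arm", "arguments": {
  "series": [
    [[-1.5, 0.1, 3], [0, 0, 0], 0],
    [[-2.8, 0.1, 7], [0, 0, 0], 0],
    [[-2.8, 0.1, 11], [0, 0, 0], 0],
    [[-2.8, 0.1, 15], [0, 0, 0], 0],
    [[-2.8, 0.1, 19], [0, 0, 0], 0],
    [[-2.8, 0.1, 22], [0, 0, 0], 0],
    [[-2.8, 0.1, 23.8], [0, 0, 0], 0],
    [[-2.8, 0.1, 23.8], [0, 0, 0], 0],
    [[-2.8, 0.1, 23.8], [0, 0, 0], 0]
  ]
}}

```text
clock: 11.78
position: [0.4346, -0.1817, 0.0037]
tool_rot: [-3.138, 0.0, 1.343]
force: [0.1, -0.3, 0.5]
grip_width: 0.0003
finger_force: 0.0
```

Call:
{"name": "move_arm", "arguments": {
  "series": [
    [[-0.8, 0.8, 0], [0, 0, 0], 0],
    [[-1.2, 0.7, 0], [0, 0, 0], 0],
    [[-1.6, 0.6, 0], [0, 0, 0], 0],
    [[-2.3, 0.4, 0], [0, 0, 0], 0],
    [[-3, 0.2, 0], [0, 0, 0], 0],
    [[-3.7, 0.2, 0], [0, 0, 0], 0],
    [[-4.4, 0.2, 0], [0, 0, 0], 0],
    [[-5.2, 0.2, 0], [0, 0, 0], 0],
    [[-5.9, 0.4, 0], [0, 0, 0], 0],
    [[-6.2, 0.5, 0], [0, 0, 0], 0],
    [[-6.2, 0.5, 0], [0, 0, 0], 0],
    [[-6.2, 0.5, 0], [0, 0, 0], 0]
  ]
}}

```text
clock: 12.78
position: [0.4267, -0.2431, 0.0046]
tool_rot: [-3.141, 0.0, 1.343]
force: [0.3, -0.1, 0.8]
grip_width: -0.0001
finger_force: 0.0
```

Stepping onto the end stop in small increments while watching the force.

Call:
{"name": "move_arm", "arguments": {
  "series": [
    [[-0.15, 0.05, 0], [0, 0, 0], 0],
    [[-0.3, 0.1, 0], [0, 0, 0], 0],
    [[-0.3, 0.1, 0], [0, 0, 0], 0]
  ]
}}

```text
clock: 13.03
position: [0.4272, -0.2461, 0.0047]
tool_rot: [-3.142, 0.0, 1.344]
force: [1.2, 0.2, -0.7]
grip_width: 0.0
finger_force: 0.4
```

Run:
```python
from h import *
T,s=wrist_T(); im,d=bot.grab_frame('scene'); save('s7.png',im)
p=np.array([.502,-.2372])
g=cv2.cvtColor(im,cv2.COLOR_RGB2GRAY)
for f in (.5,.6,.7,.8):
    a=np.radians(159.5)+f; print(f,np.round(proj('scene',[p[0]+.078*np.cos(a),p[1]+.078*np.sin(a),.051]),1))
u,v=398,337; a=im[290:360,360:450]; save('s7c.png',cv2.resize(a,None,fx=6,fy=6)); print(s['force'],s['position'])
```

```text
0.5 [407.8 329.4]
0.6 [411.5 330.4]
0.7 [415.2 331.2]
0.8 [419.  331.7]
[ 1.22562079  0.17981282 -0.74179747] [ 0.42723706 -0.24607673  0.00468317]
```

View pics/s7c.png

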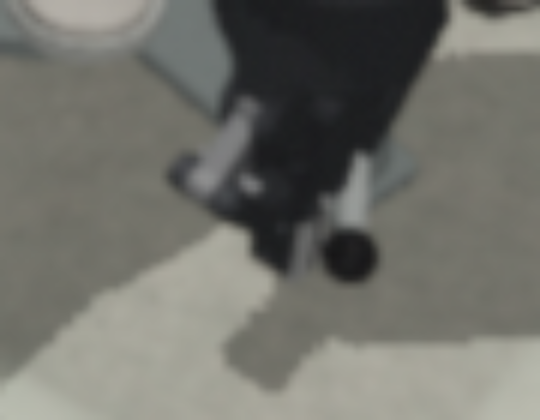

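The ball is at (418,332), which corresponds to about 0.78 rad, close to the stop. I'll press a little further until the force rises.

Call:
{"name": "move_arm", "arguments": {
  "series": [
    [[-0.15, 0.05, 0], [0, 0, 0], 0],
    [[-0.3, 0.1, 0], [0, 0, 0], 0],
    [[-0.3, 0.1, 0], [0, 0, 0], 0]
  ]
}}

```text
clock: 13.33
position: [0.4277, -0.2495, 0.0048]
tool_rot: [3.141, 0.0, 1.344]
force: [0.8, 0.8, -0.2]
grip_width: -0.0
finger_force: 0.6
```

Call:
{"name": "move_arm", "arguments": {
  "series": [
    [[-0.1, 0.0, 0], [0, 0, 0], 0],
    [[-0.2, 0.1, 0], [0, 0, 0], 0],
    [[-0.2, 0.1, 0], [0, 0, 0], 0]
  ]
}}

```text
clock: 13.58
position: [0.4275, -0.2506, 0.0045]
tool_rot: [-3.14, -0.001, 1.344]
force: [-1.1, 7.6, 0.9]
grip_width: 0.0001
finger_force: 3.2
```

The force has risen to 7.6 N and the tool has stopped following, so the lever is at its end stop. I'll retreat back along +x, then up.

Call:
{"name": "move_arm", "arguments": {
  "series": [
    [[0.8, -0.2, 0], [0, 0, 0], 0],
    [[2, -0.5, 0], [0, 0, 0], 0],
    [[2.5, -0.5, -3], [0, 0, 0], 0],
    [[2.5, -1, -7], [0, 0, 0], 0],
    [[2.5, -1, -11], [0, 0, 0], 0],
    [[3, -1, -15], [0, 0, 0], 0],
    [[4, -1, -19], [0, 0, 0], 0],
    [[6, -1, -23], [0, 0, 0], 0],
    [[8, -1, -24], [0, 0, 0], 0],
    [[10, -1, -24], [0, 0, 0], 0],
    [[10, -1, -24], [0, 0, 0], 0],
    [[10, -1, -24], [0, 0, 0], 0]
  ]
}}

```text
clock: 14.58
position: [0.4409, -0.15, 0.2446]
tool_rot: [3.141, -0.001, 1.347]
force: [-0.8, -0.5, -0.2]
grip_width: 0.0004
finger_force: 0.0
```

Run:
```python
from h import *
T,s=wrist_T(); im,d=bot.grab_frame('wrist'); print(s['position'],s['force'])
g=cv2.cvtColor(im,cv2.COLOR_RGB2GRAY); p=bot.camera_params('wrist'); f=240/np.tan(np.radians(p['fovy'])/2)
def ball(X,r=16):
    c=np.linalg.inv(T)@[*X,1]; u,v=int(f*c[0]/c[2]+p['cx']),int(f*c[1]/c[2]+p['cy'])
    a=g[v-r:v+r,u-r:u+r]<45; n,l,st,cc=cv2.connectedComponentsWithStats(a.astype('uint8')); k=1+np.argmax(st[1:,4]); q=cc[k]+[u-r,v-r]
    w=wray(T,*q,X[2]); print((u,v),q.round(1),st[k,4],w.round(4)); return w
c=np.array([.5612,-.078]); piv=np.array([.502,-.2372])
for off in (-60,180):
    a=np.radians(-21+off); w=ball([c[0]+.1275*np.cos(a),c[1]+.1275*np.sin(a),.049]); e=w[:2]-c; print('sq',np.degrees(np.arctan2(e[1],e[0]))-off,np.hypot(*e))
a=np.radians(159.5)+.8; w=ball([piv[0]+.078*np.cos(a),piv[1]+.078*np.sin(a),.051]); e=w[:2]-piv; print('brake',np.arctan2(e[1],e[0])%(2*np.pi)-np.radians(159.5),np.hypot(*e))
```

```text
[ 0.44089646 -0.15000189  0.24459817] [-0.82383159 -0.50588205 -0.17992626]
(453, 226) [453.2 227.1] 194 [ 0.5804 -0.2048  0.049 ]
sq -21.374878266250022 0.12822219710404884
(293, 92) [291.9  92.2] 244 [ 0.4411 -0.0315  0.049 ]
sq -21.17678740473798 0.1288505529063622
(333, 308) [341.  309.4] 441 [ 0.4398 -0.2735  0.051 ]
brake 0.8866992216930822 0.07199292132126983
```

```bash
python3 -c "
from workcell import bot
print(bot.job_done())"
```

```text
the job is handed in; nothing more can be done
None
```

I've handed the job in: the square tray stands about 1° (1–2 mm) from the pointer line, the brake lever was pushed outward until it met its end stop, and the arm is clear; no verdict came back.

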